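Lock a telescopic stand leg at its length mark and keep hold of it

TASK

The telescopic leg of a lamp stand lies in the bench cradle and must be locked at the length mark that has the tall index pin beside it (the other two marks have only low plugs). With the cam lever still open, push the sliding leg out against its return spring until the pointer on its cross-bar is level with the tall pin and hold it there a moment; then, still holding it at that mark, squeeze the cam lever fully shut against the leg's collar. Do not let go: finish with the gripper still squeezing lever and collar and the leg held at the mark, and leave the loose dish and steel blocks beside the cradle where they are.

Things in the scene. Friction and masses are not known exactly. Their poses are not given: they have to be found in the camera images.
- cradle: fixed aluminium base plate 100 (x) x 400 (y) x 12 mm, with a 60 x 140 mm graduated strip on its +x side bearing dark marks at y = -35, 0, +35 mm; origin at the main plate's underside centre, z up. The leg lies along y at x = 0, axis 45 mm above the worktop, and gets longer towards +y. Place and yaw vary. Foot block 64 mm high at the -y end; saddle 55 mm high round the leg at y = +80 mm
- leg_bar (a point): centre of the leg's flat steel cross-bar, at the collar's +y end: spans 116 mm across the leg (58 mm either side of its axis), 6 mm thick along y, from 27 to 63 mm above the worktop. Fingers standing on its -y side, to either side of the collar, push the leg out by it. Axes parallel to the cradle's
- leg (a joint): how far the sliding leg is pushed out along the cradle's +y, in m: 0 fully in (start), at most 0.13. A spring draws it back to 0 with 3 to 4.3 N unless it is held, even with the lever shut. It is an outer tube 22 mm across; 165 mm of it stand out to the +y side of the cross-bar. Cross-bar, collar and lever travel with it
- leg_collar (a point): black block-shaped collar fixed on the sliding leg: 22 mm wide (x), 62 mm long, from 30 to 60 mm above the worktop; it reaches from the cross-bar 59 mm to the -y side. The point lies on the axis of the leg at the mid-plane of the cross-bar, axes parallel to the cradle's
- leg_pointer (a point): tip of the pointer at the cross-bar's +x end, 70 mm from the leg's axis, on the mid-plane of the cross-bar's thickness, 45 mm above the worktop; axes parallel to the cradle's
- leg_grip (a point): point on the sliding leg where collar and shut lever are best squeezed along the cradle's x, from above: midway between the collar's +x face and the shut lever's outer face (29.5 mm apart), 17 mm to the -y side of the cross-bar's mid-plane, 45 mm above the worktop, 33 mm above the cradle's plate; axes parallel to the cradle's
- lever (a joint): cam lever's angle in rad: 0 shut (lying along the collar), 0.36 to 0.46 at the start (open); stays where left, 2 N at the tip moves it. Steel, 42 long, 7 thick, from 35 to 55 mm above the worktop, on the collar's -x side. Upright hinge 15 mm to -x of the leg's axis, 48 mm to -y of the cross-bar; the free end points to +y, 5 mm short of the bar, and opens to -x, at most 38 mm from the leg's axis
- lever_tip (a point): outer face of the lever near its free end, at mid height
- index_pin: tall steel pin, 9 mm across, 45 mm high, 14 mm flange at its foot, fixed beside one of the three marks, 95 mm to +x of the leg's axis; origin at its foot, axes parallel to the cradle's. Which mark it stands at varies: that is the mark to set. The pointer is level with it when both have the same y in the cradle's frame
- plug_a: low steel plug, 6 mm high, like the pin's foot, at another mark
- plug_b: low steel plug, 6 mm high, at the third mark
- parts_dish: round grey metal dish of small parts, 69 mm across, 20 mm high, loose, beyond the cradle; origin at its underside; bystander
- steel_block_1: brown-grey steel block 22 x 36 x 18 mm, loose, beyond the cradle; origin at its underside; bystander
- steel_block_2: brown-grey steel block 24 x 26 x 20 mm, loose, on the robot's side of the cradle; origin at its underside; bystander

How it is judged:
By the outcome, as a careful person would: the job done as asked, in the order asked, and still so for the second after the job is handed in, while the arm keeps its last pose, push and grip.
It also fails if it takes over 35 s, if anything falls off the work surface, if the arm or the gripper's body presses on something with over 40 N, if the wrist force passes 120 N, or if a joint passes its speed limit or range.

ROBOT

A 7-joint arm with a two-finger parallel gripper is mounted at the origin on a cart in front of the work surface, level with it; the furniture and walls round the work are solid. World frame = base frame: x ahead of the robot, y to its left, z up, the work surface at z = 0. Lengths are in mm, angles in rad, forces in N, time in s.
With the tool pointing down it reaches from about 425 to 1025 mm from the base axis. Payload 3.6 kg.
Tool frame: the origin (TCP) lies on the front face of the gripper's body, between the roots of the fingers; the fingertips stand 73 mm ahead of it and the grasp point (between the pads) lies manip.grip_depth ahead of it (manip.grip_depth is the distance from the TCP to the grasp point, in mm); z points along the fingers, y is the line along which they close (so a half turn about z gives the same grasp; the last joint's range is limited). The gripper opens to 85 mm and grips with 20 to 120 N. Pads are 22 mm wide; open, the fingers measure 114 mm over their backs; the gripper's body (76 mm by 85 mm) begins 54 mm behind the grasp point. The pads swing forward as they close: fully open they stand 13 mm farther back than shut.
Start: joints at [1.018, 0.591, 0.048, 1.609, -0.033, 0.943, -0.034], TCP at [321.736, -649.704, 303.902] pointing down, gripper open.
Joint ranges: [-2.69, 2.69], [-0.47, 2.24], [-1.27, 1.36], [0.19, 2.51], [-1.53, 4.68], [0.08, 2.07], [-3.09, 3.09]. Speed limits (rad/s): [2.57, 2.57, 3.14, 3.14, 3.14, 3.14, 3.14].

INTERFACE

Orientations are given as [roll, pitch, yaw] about the fixed x, y, z axes, in that order (R = Rz(yaw) Ry(pitch) Rx(roll)).
In Python, from bench import monitor, optics, manip gives the robot as it stands.
- The arm moves only by the tool jog_arm, never from a script. Its argument "series" is a list of rows, each a list of 7 numbers: the turn, a rotation vector about the tool's x, y, z in degrees, then the shift along the tool's x, y, z in mm, then the closure, from 0 (fully open) to 1 (shut). A call has 1 to 5 rows; each row shifts and turns the commanded pose from where the row before left it, along the tool's axes as they then stand; what a row does not reach is not made up. A row lasts 1/8 s, in which the tool goes at most 62.5 mm and 10.7 degrees, less where a joint would pass 70% of its speed; a pose out of reach is approached as far as the arm can. A call is refused whole if a number of a shift passes 62.5 or a number of a turn 10.7, either way. A call with a gripper value outside its range is refused whole. The fingers move at their own pace and stop on an object; "grip_force" is the grip in N (left out, the last holds). Time passes only in rows, so rows that do not move let the fingers close. It gives the time, the measured TCP pose, the force, the opening and the grip force at its end, in the units of the state.
- monitor.get_obs(): the state, without advancing time (a new reading comes with each control period).
- optics.snapshot(name): name is "side" or "top"; returns a dict with "frame" (384x512x3 uint8, red, green, blue), "range_z" (384x512 float32, mm along the optical axis (not along the pixel's ray), 0 where there is no reading), "mtx" (3x3 intrinsics, pixels), "D" ([k1, k2, p1, p2, k3] as OpenCV has them; the pictures are not rectified), "camera_from_world" (4x4, takes a point from world to camera coordinates). Camera axes: x right, y down, z forward; pixel columns grow to the right and rows downward; lengths in mm; the calibration is good to about 2 mm. A picture is of the moment at which its call begins.
- manip.hand_in(): hands the job in; it is judged then, once.
Trained networks look in a picture, given as the dict that the camera call returned (one of the last four; its "shot" number tells which), for a name from the list of things; names that differ only in an ending like _2 or _b are one class to them, and where a whole thing is asked for, a point or a joint stands for the part that bears it (a point fixed in the world has none). Each returns a list of dicts, best first, with "p" (0 to 1); they miss things now and then, are a little off and sometimes report something else, mostly with a low value. They report only what shows in the picture. A call takes as long as a camera call.
- optics.search_frame(query, picture): "extent" ([left, top, right, bottom] as shares, 0 to 1, of the picture: columns of its width, rows of its height, round what is visible of it).
- optics.regions_of(query, picture): "mask" (384x512 bool, what is visible of it) and "extent" ([left, top, right, bottom] as shares, 0 to 1, of the picture: columns of its width, rows of its height, round what is visible of it).
- optics.mark_of(query, picture): "point" ([column, row] as shares, 0 to 1, of the picture: columns of its width, rows of its height: a listed point, or the origin of a listed thing).
The state is a dict: "clock": time; "q": joint angles; "dq": joint speeds; "joint_efforts": joint torques, N m; "tool_pos": TCP position; "tcp_rot": TCP orientation; "wrist_force": force on the tool from outside, world axes, zero at the start; "ft_torque": the same for the moment, N m; "opening": finger opening in mm; "grip_force": force on a finger pad.
Only numpy, scipy, OpenCV 4.12 (cv2) and the standard library are available. Lean on these libraries where they do the work, as an engineer would, in place of code of your own. Each camera call takes 0.05 s, during which the arm holds its last target. There are 200 camera calls.

## Working session

There is one attempt and no reset: what is moved stays moved. The work goes in short steps, Python scripts to look and compute and a tool call to move; the robot and the scene stay as the last step left them, time stands still between calls to the robot, and variables do not carry over. Pictures are saved under pics/ and viewed, at most 10 in all, crops included, and the job is handed in when it is done.

Besides the shell and the picture viewer there is one more tool, called after "Emit:" in YAML: its name, and indented under it one key for each argument. jog_arm: Moves the arm, as the interface text tells. Its arguments: {"type":"object","properties":{"series":{"type":"array","items":{"type":"array","items":{"type":"number"}}},"grip_force":{"type":"number"}},"required":["series"]}

```bash
mkdir -p pics; ls
cat > h.py <<'E'
import numpy as np, cv2
from bench import monitor, optics, manip
def world(s,uv,z=None):
    """pixel -> world: via depth, or by intersection with plane z"""
    T=np.array(s["camera_from_world"]);R=T[:3,:3];t=T[:3,3]
    n=cv2.undistortPoints(np.array([[uv]],float),np.array(s["mtx"]),np.array(s["D"]))[0,0]
    d=R.T@np.array([n[0],n[1],1.]);c=-R.T@t
    if z is None:
        k=s["range_z"][int(round(uv[1])),int(round(uv[0]))]
    else: k=(z-c[2])/d[2]
    return c+k*d
def px(p): return np.array(p)*[512,384]
E
python3 - <<'E'
from h import *
o=monitor.get_obs();print({k:np.round(v,3) for k,v in o.items()},manip.grip_depth)
for n in("top","side"):
    s=optics.snapshot(n);cv2.imwrite(f"pics/{n}0.png",cv2.resize(s["frame"][:,:,::-1],(800,600)))
    T=np.array(s["camera_from_world"]);print(n,"cam",-T[:3,:3].T@T[:3,3])
    for q,z in[("cradle",0),("leg_bar",45),("leg_pointer",45),("leg_grip",45),("leg_collar",45),("lever_tip",45),("index_pin",12),("plug_a",12),("parts_dish",0),("steel_block_1",0)]:
        for r in optics.mark_of(q,s)[:3]:
            u=px(r["point"]);print(q,round(r["p"],2),u.round(1),world(s,u,z).round(1))
E
```

```text
pics
{'clock': np.float64(0.0), 'q': array([ 1.017,  0.592,  0.048,  1.61 , -0.033,  0.943, -0.034]), 'dq': array([ 0.002,  0.   ,  0.001, -0.   , -0.   , -0.001, -0.   ]), 'joint_efforts': array([-0.0000e+00, -5.4870e+01,  1.5470e+00, -1.9812e+01,  9.0000e-03,
        9.0000e-03, -0.0000e+00]), 'tool_pos': array([ 321.455, -649.09 ,  302.741]), 'tcp_rot': array([-3.139,  0.   ,  0.46 ]), 'wrist_force': array([-0.312,  0.385,  0.116]), 'ft_torque': array([-0.002, -0.017,  0.005]), 'grip_force': np.float64(0.0), 'opening': np.float64(85.397)} 53.900000000000006
top cam [ 339.15861042 -287.20733142  902.49334452]
cradle 0.92 [233.4 199.9] [ 484. -236.    0.]
leg_bar 0.75 [263.6 189.3] [ 499.  -308.1   45. ]
leg_bar 0.34 [206.5 161.6] [ 569.  -177.7   45. ]
leg_pointer 0.77 [253.7 156.9] [ 576.5 -287.9   45. ]
leg_grip 0.62 [268.4 184.9] [ 508.9 -319.5   45. ]
leg_grip 0.46 [263.8 186.2] [ 506.2 -308.8   45. ]
leg_collar 0.96 [260.8 186.3] [ 506.2 -302.    45. ]
lever_tip 0.64 [272.2 198. ] [ 478.3 -326.9   45. ]
index_pin 0.36 [236.  158.5] [ 583. -245.   12.]
plug_a 0.55 [207.6 160.5]
[... 364 characters left out ...]
] [ 490.4 -235.     0. ]
cradle 0.5 [265.6 203.3] [ 518.1 -352.6    0. ]
leg_bar 0.78 [265.8 205. ] [ 509.3 -286.1   45. ]
leg_bar 0.3 [283.7 197.5] [ 475.8 -316.6   45. ]
leg_pointer 0.94 [232.5 200.9] [ 578.9 -291.7   45. ]
leg_pointer 0.75 [274.  240.8] [ 480.7 -178.9   45. ]
leg_grip 0.73 [273.3 241. ] [ 481.9 -178.2   45. ]
leg_grip 0.61 [271.1 198. ] [ 501.5 -311.6   45. ]
leg_collar 0.57 [265.8 197.7] [ 512.5 -311.4   45. ]
index_pin 0.57 [221.1 230.3] [ 593.  -235.1   12. ]
plug_a 0.44 [223.5 240.1] [ 582.3 -206.4   12. ]
parts_dish 0.77 [210.6 203.2] [ 638.6 -337.9    0. ]
steel_block_1 0.64 [228.2 278.2] [ 556.5 -118.5    0. ]
steel_block_1 0.48 [302.9 195. ] [ 438.6 -394.2    0. ]
```

Run:
```python
from h import *
a=[]
for n in("top","side"):
    s=optics.snapshot(n); 
    c=s["frame"][110:270,150:350] if n=="top" else s["frame"][130:310,160:360]
    cv2.imwrite(f"pics/{n}1.png",cv2.resize(c[:,:,::-1],None,fx=3.3,fy=3.3,interpolation=cv2.INTER_CUBIC))
```

```text
(no output)
```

View pics/top1.png

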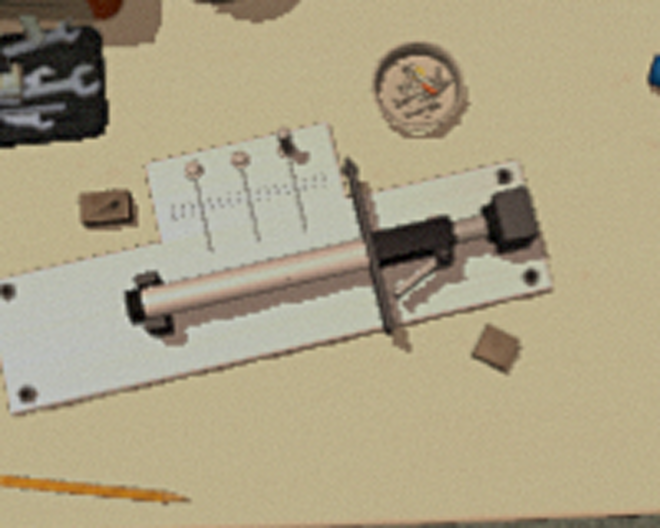

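View pics/side1.png

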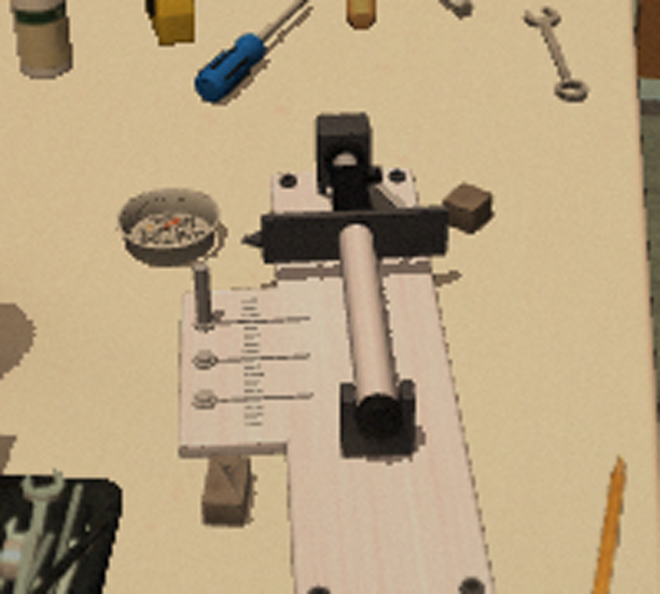

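The top picture shows the tall pin at crop (285,140), beside the mark nearest the bar (y = -35). The plugs are at (240,158) and (195,170), and the lever at (420,275) is open to the robot's side. The side view agrees, with the pin at (203,295). Next I fit the cradle pose.

```bash
cat >> h.py <<'E'
from scipy.optimize import minimize
def fit(s,m,p0):
    v,u=np.nonzero(m)
    T=np.array(s["camera_from_world"]);rv=cv2.Rodrigues(T[:3,:3])[0]
    P=np.array([[50,-200],[50,-70],[110,-70],[110,70],[50,70],[50,200],[-50,200],[-50,-200]],float)
    L=np.array([[-65,-200],[65,-200],[65,110],[-65,110]],float)*[.99,.985] # region of leg: ignored
    def proj(Q,p,z):
        c,sn=np.cos(p[2]),np.sin(p[2]);W=np.c_[Q@np.array([[c,sn],[-sn,c]])+p[:2],np.full(len(Q),z)]
        return cv2.projectPoints(W,rv,T[:3,3],np.array(s["mtx"]),np.array(s["D"]))[0][:,0]
    def cost(p):
        a=np.zeros(m.shape,np.uint8)
        K=8
        a=np.zeros((m.shape[0]*4,m.shape[1]*4),np.uint8)
        cv2.fillPoly(a,[np.round(((proj(P,p,12)+.5)*4-.5)*16).astype(np.int32)],255,shift=4)
        a=cv2.resize(a,m.shape[::-1],interpolation=cv2.INTER_AREA)/255
        return np.abs(a-m).sum()
    b=None
    for k in range(3):
        r=minimize(cost,p0,method="Nelder-Mead",options=dict(initial_simplex=np.array([p0]*4)+np.vstack([np.zeros(3),np.diag([6,6,.04])]),xatol=.02,fatol=.2));p0=r.x
    return r.x,r.fun,proj
def cr(p,w):
    c,s=np.cos(p[2]),np.sin(p[2]);d=np.array(w)[:2]-p[:2];return np.array([c*d[0]+s*d[1],-s*d[0]+c*d[1]])
def wd(p,q):
    c,s=np.cos(p[2]),np.sin(p[2]);return np.array([p[0]+c*q[0]-s*q[1],p[1]+s*q[0]+c*q[1]])
E
python3 - <<'E'
from h import *
for n in("top","side"):
    s=optics.snapshot(n);r=optics.regions_of("cradle",s)[0];m=r["mask"].astype(np.uint8)
    for q in("leg","index_pin"):
        for x in optics.regions_of(q,s)[:1]: m|=x["mask"].astype(np.uint8) if q=="leg" else 0
    m=cv2.morphologyEx(m,cv2.MORPH_CLOSE,np.ones((7,7)))
    p,f,proj=fit(s,m,np.array([486,-236,.0 if 0 else -.22]));print(n,r["p"],p.round(3),f,m.sum())
    im=s["frame"][:,:,::-1].copy();c,_=cv2.findContours(m,0,2)
    P=np.array([[50,-200],[50,-70],[110,-70],[110,70],[50,70],[50,200],[-50,200],[-50,-200]],float)
    im=im[110:310,150:350];im=cv2.resize(im,None,fx=3,fy=3,interpolation=cv2.INTER_CUBIC)
    cv2.polylines(im,[np.round((proj(P,p,12)-[150,110]+.5)*3).astype(int)],True,(0,0,255))
    for Q,z in(([95,-35],12),([95,0],12),([95,35],12),([0,0],45)):
        cv2.circle(im,tuple(int(a) for a in np.round((proj(np.array([Q],float),p,z)[0]-[150,110]+.5)*3)),4,(0,200,0),1)
    cv2.imwrite(f"pics/{n}2.png",im)
    for q,z in(("leg_bar",45),("leg_pointer",45),("leg_collar",45),("index_pin",12)):
        x=optics.mark_of(q,s)
        if x: print(q,cr(p,world(s,px(x[0]["point"]),z)).round(1))
    s0=s
a=[cv2.imread(f"pics/{n}2.png") for n in("top","side")]
cv2.imwrite("pics/f2.png",cv2.resize(np.hstack([x[40:,:400] if 0 else x for x in a]),(800,400)))
E
```

```text
top 0.58 [ 4.90968e+02 -2.31375e+02  2.00000e-01] 220.46274509803922 8524
leg_bar [  0.8 -75.2]
leg_pointer [ 79.1 -72.4]
leg_collar [  2.6 -73.1]
index_pin [ 96.4 -33.6]
side 0.61 [ 4.92680e+02 -2.20123e+02  2.00000e-01] 709.1843137254903 9517
leg_bar [  8.  -63.6]
leg_pointer [ 65.7 -78.9]
leg_collar [ -3.  -76.2]
index_pin [ 93.9 -38.9]
```

View pics/top2.png

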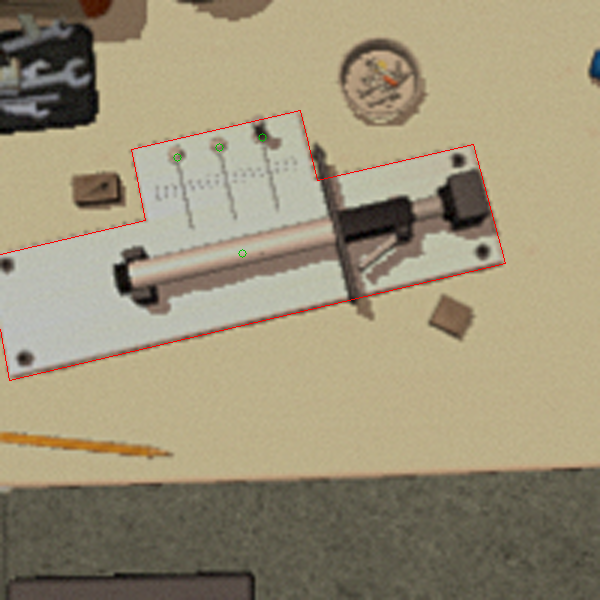

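View pics/side2.png

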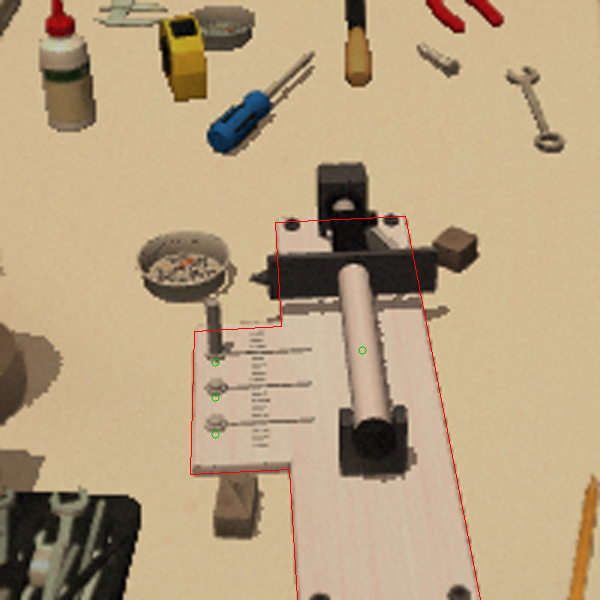

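The top fit gives cradle ≈ (491, -231.4) with yaw 0.20. The bar starts at y ≈ -74 and the pin is at -35. I turn the tool so that its x axis lies along cradle +y.

Emit:
jog_arm:
  series:
    - [0, 0, -10.7, 0, 0, 0, 0]
    - [0, 0, -10.7, 0, 0, 0, 0]
    - [0, 0, -10.7, 0, 0, 0, 0]
    - [0, 0, -10.7, 0, 0, 0, 0]
    - [0, 0, -10.7, 0, 0, 0, 0]

```text
clock: 2.62
tool_pos: [321.6, -649.8, 303.9]
tcp_rot: [-3.142, 0.0, 1.4]
wrist_force: [0.4, -0.5, 0.1]
opening: 85.4
grip_force: 0.0
```

Emit:
jog_arm:
  series:
    - [0, 0, -10.7, 0, 0, 0, 0]
    - [0, 0, -10.7, 0, 0, 0, 0]
    - [0, 0, 0, 45, 40, 0, 0]
    - [0, 0, 0, 45, 40, 0, 0]
    - [0, 0, 0, 45, 40, 0, 0]

```text
clock: 3.25
tool_pos: [413.8, -492.6, 304.1]
tcp_rot: [3.141, 0.0, 1.766]
wrist_force: [0.6, 0.4, 0.1]
opening: 85.5
grip_force: 0.0
```

Emit:
jog_arm:
  series:
    - [0, 0, 0, 45, 40, 15, 0]
    - [0, 0, 0, 45, 40, 15, 0]
    - [0, 0, 0, 35, 30, 20, 0]
    - [0, 0, 0, 15, 15, 20, 0]
    - [0, 0, 0, 0, 0, 0, 0]

```text
clock: 3.88
tool_pos: [508.9, -329.7, 232.8]
tcp_rot: [-3.14, -0.003, 1.772]
wrist_force: [-0.5, -0.4, 0.1]
opening: 85.7
grip_force: 0.0
```

```bash
cat > rel.py <<'E'
from h import *
p=np.array([491,-231.4,.2]);o=monitor.get_obs()
print(o["clock"],o["tool_pos"].round(1),o["tcp_rot"].round(3),"F",o["wrist_force"].round(1),o["opening"],o["grip_force"],"TCP cradle",cr(p,o["tool_pos"]).round(1))
E
python3 rel.py
```

```text
3.875 [ 508.9 -329.7  232.8] [-3.140e+00 -3.000e-03  1.772e+00] F [-0.5 -0.4  0.1] 85.74426337837235 0.0 TCP cradle [ -2.  -99.9]
```

Emit:
jog_arm:
  series:
    - [0, 0, 0, 0, -3, 45, 0]
    - [0, 0, 0, 0, 0, 45, 0]
    - [0, 0, 0, 0, 0, 24, 0]
    - [0, 0, 0, 0, 0, 0, 0]

```text
clock: 4.38
tool_pos: [503.8, -334.5, 118.9]
tcp_rot: [-3.138, -0.001, 1.764]
wrist_force: [0.3, -1.0, -0.0]
opening: 85.7
grip_force: 0.0
```

```bash
python3 rel.py
python3 - <<'E'
from h import *
a=[]
for n,(r,c) in dict(top=(130,200),side=(150,190)).items():
    s=optics.snapshot(n);a.append(cv2.resize(s["frame"][r:r+100,c:c+110,::-1],None,fx=3.6,fy=5.,interpolation=cv2.INTER_CUBIC) if 0 else cv2.resize(s["frame"][r:r+110,c:c+110,::-1],None,fx=3.6,fy=3.6,interpolation=cv2.INTER_CUBIC))
cv2.imwrite("pics/a3.png",np.hstack(a))
E
```

```text
4.375 [ 503.8 -334.5  118.9] [-3.138e+00 -1.000e-03  1.764e+00] F [ 0.3 -1.  -0. ] 85.72007019294611 0.0 TCP cradle [  -8.  -103.6]
```

View pics/a3.png

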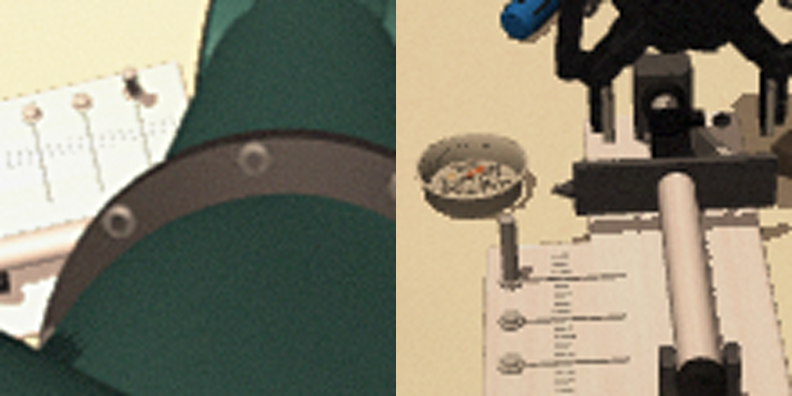

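The side view shows the fingers behind the bar on both sides, at (608,130) and (770,120), clear of collar and lever. I go down the rest of the way and correct the few mm.

Emit:
jog_arm:
  series:
    - [0, 0, 0, 0, 2, 10, 0]
    - [0, 0, 0, 0, 2, 9, 0]
    - [0, 0, 0, 0, 0, 0, 0]

```text
clock: 4.85
tool_pos: [509.3, -331.7, 100.4]
tcp_rot: [-3.141, -0.001, 1.768]
wrist_force: [-0.2, 0.7, -0.0]
opening: 85.4
grip_force: 0.0
```

```bash
python3 rel.py
```

```text
4.85 [ 509.3 -331.7  100.4] [-3.141e+00 -1.000e-03  1.768e+00] F [-0.2  0.7 -0. ] 85.35118030666766 0.0 TCP cradle [  -2.  -101.9]
```

Emit:
jog_arm:
  series:
    - [0, 0, 0, 8, 0, 0, 0]
    - [0, 0, 0, 8, -1, 0, 0]
    - [0, 0, 0, 8, 0, 0, 0]
    - [0, 0, 0, 8, 0, 0, 0]
    - [0, 0, 0, 8, 0, 0, 0]

```text
clock: 5.48
tool_pos: [501.0, -293.0, 101.1]
tcp_rot: [3.141, 0.001, 1.767]
wrist_force: [2.8, -4.1, -1.8]
opening: 85.7
grip_force: 2.1
```

Emit:
jog_arm:
  series:
    - [0, 0, 0, 4, 0, 0, 0]
    - [0, 0, 0, 0, 0, 0, 0]
    - [0, 0, 0, 0, 0, 0, 0]

```text
clock: 5.85
tool_pos: [500.1, -288.9, 101.1]
tcp_rot: [3.141, 0.0, 1.767]
wrist_force: [2.3, -3.0, 0.5]
opening: 85.1
grip_force: 1.4
```

```bash
cat > look.py <<'E'
import sys
from h import *
exec(open("rel.py").read())
s=optics.snapshot("side")
for q,z in(("leg_pointer",45),("index_pin",12),("leg_bar",45)):
    for x in optics.mark_of(q,s)[:2]: print(q,round(x["p"],2),px(x["point"]).round(1),cr(p,world(s,px(x["point"]),z)).round(1))
cv2.imwrite(sys.argv[1],cv2.resize(s["frame"][160:260,190:310,::-1],None,fx=5,fy=5,interpolation=cv2.INTER_CUBIC))
# where pixel rows of a level pointer/pin would be: line cradle y=-35 at z=45 and pin axis
E
python3 look.py pics/a4.png
```

```text
5.85 [ 500.1 -288.9  101.1] [3.141 0.    1.767] F [ 2.3 -3.   0.5] 85.09088579466888 1.390748843550682 TCP cradle [ -2.5 -58.2]
leg_pointer 0.62 [232.5 213.4] [ 74.8 -34.5]
index_pin 0.65 [284.6 205.6] [-36.2 -96.5]
index_pin 0.54 [220.5 231.2] [100.3 -21.1]
leg_bar 0.9 [263.1 208.3] [ 13.3 -46.7]
```

View pics/a4.png

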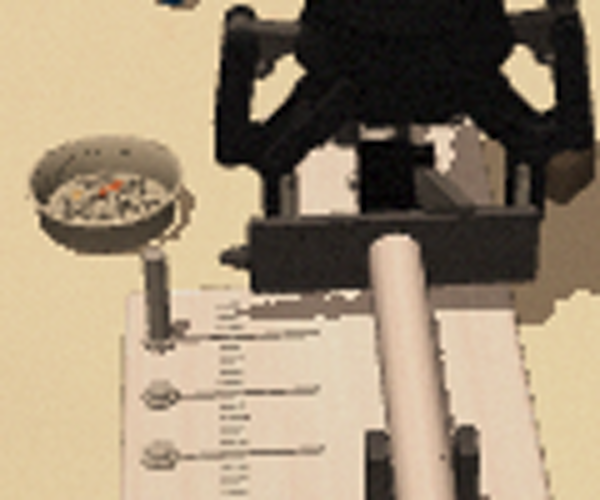

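The pointer tip is at crop (222,257), the pin top at (152,253) and its foot at (160,343); the plugs are at (160,397) and (160,456). I calibrate the side view on these known marks.

Run:
```python
from h import *
p=np.array([491,-231.4,.2]);s=optics.snapshot("side")
for n,c,z in(("pin flange",(160,342),14),("pin top",(152,252),57),("plug2",(160,396),18),("plug3",(160,455),18),("line1 end",(320,331),12),("line2 end",(320,389),12),("line3 end",(322,449),12),("pointer tip",(222,257),45),("bar end left top",(249,219),63),("bar left bottom",(252,290),27),("bar right top",(541,211),63),("bar r bottom",(537,283),27)):
    u=np.array(c)/5+[190,160]-.4;print(n,u,cr(p,world(s,u,z)).round(1))
```

```text
pin flange [221.6 228. ] [ 98.1 -28.6]
pin top [220. 210.] [ 98.8 -31.6]
plug2 [221.6 238.8] [97.7  9.2]
plug3 [221.6 250.6] [97.6 43. ]
line1 end [253.6 225.8] [ 33.6 -33.2]
line2 end [253.6 237.4] [35.6  2.7]
line3 end [254.  249.4] [36.7 37.5]
pointer tip [234. 211.] [ 71.7 -42.1]
bar end left top [239.4 203.4] [ 60.3 -42.3]
bar left bottom [240.  217.6] [ 60.3 -42.9]
bar right top [297.8 201.8] [-55.  -38.8]
bar r bottom [297.  216.2] [-54.8 -38.8]
```

Emit:
jog_arm:
  series:
    - [0, 0, 0, 4, 0, 0, 0]
    - [0, 0, 0, 3, 0, 0, 0]
    - [0, 0, 0, 0, 0, 0, 0]
    - [0, 0, 0, 0, 0, 0, 0]

```text
clock: 6.6
tool_pos: [498.3, -281.8, 100.9]
tcp_rot: [-3.141, -0.0, 1.767]
wrist_force: [2.8, -1.8, 1.4]
opening: 85.4
grip_force: 1.4
```

```bash
python3 rel.py;python3 - <<'E'
from h import *
f=[];g=[]
for i in range(4):
    s=optics.snapshot("side");f.append(s["frame"].astype(float));
t=optics.snapshot("top")
a=cv2.resize(np.mean(f,0)[200:260,210:270,::-1],None,fx=8,fy=8,interpolation=cv2.INTER_CUBIC)
b=cv2.resize(t["frame"][140:200,215:255,::-1].astype(float),None,fx=8,fy=8,interpolation=cv2.INTER_CUBIC)
cv2.imwrite("pics/a5.png",np.hstack([a,b]).clip(0,255))
E
```

```text
6.6 [ 498.3 -281.8  100.9] [-3.141 -0.     1.767] F [ 2.8 -1.8  1.4] 85.3836083301355 1.4284223690629005 TCP cradle [ -2.8 -50.8][ WARN:0@1.718] global loadsave.cpp:1063 imwrite_ Unsupported depth image for selected encoder is fallbacked to CV_8U.
```

View pics/a5.png

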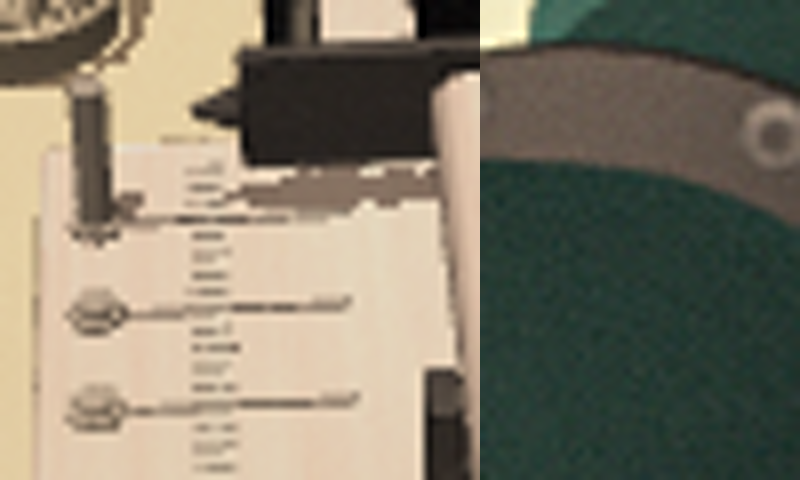

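```bash
cat > cal.py <<'E'
from h import *
from scipy.optimize import least_squares
s=optics.snapshot("side")
N=np.nan
pts=[((87,78),57,95,-35),((95,229),14,95,-35),((97,310),18,95,0),((97,406),18,95,35),
((160,220),12,N,-35),((285,216),12,N,-35),((130,317),12,N,0),((345,303),12,N,0),((135,412),12,N,35),((350,400),12,N,35),((45,150),12,110,-70)]
f=lambda c:np.array(c)/8-.5+[210,200]
W=[(world(s,f(c),z),x,y) for c,z,x,y in pts]
def res(p):
    r=[]
    for w,x,y in W:
        q=cr(p,w);r+=[q[1]-y]+([] if np.isnan(x) else [q[0]-x])
    return r
o=least_squares(res,[491,-231,.2],loss="soft_l1");p=o.x;print(p.round(3),np.round(res(p),1))
import sys
for n,c,z in(("tip",(192,109),45),("barTL",(243,48),63),("barBL",(246,160),27)): print(n,cr(p,world(s,f(c),z)).round(1))
E
python3 cal.py
```

```text
[ 4.93068e+02 -2.28794e+02  2.21000e-01] [-3.2 -0.3  2.6  0.3  3.4  0.2  2.9  0.9 -1.8 -0.4 -0.2 -0.4 -0.9 -0.2
  1.8 -2.3]
tip [ 69.5 -38.9]
barTL [ 56.2 -38.7]
barBL [ 56.6 -40.1]
```

```bash
cat > dep.py <<'E'
from h import *
p=np.array([492,-230.5,.205])
S=[optics.snapshot("side") for _ in range(6)];s=S[0]
D=np.stack([x["range_z"] for x in S]);D[D==0]=np.nan;d=np.nanmedian(D,0);print("noise",np.nanmedian(np.nanstd(D,0)))
s["range_z"]=d
def patch(r0,r1,c0,c1): return np.array([[*cr(p,w),w[2]] for r in range(r0,r1) for c in range(c0,c1) for w in[world(s,(c,r))]])
pl=patch(232,252,256,262);print("plate z",np.nanmean(pl[:,2]).round(2),np.nanstd(pl[:,2]).round(2))
st=patch(231,236,225,240);print("strip z",np.nanmean(st[:,2]).round(2))
for n,(c0,c1) in dict(barL=(243,262),barR=(276,294)).items():
    b=patch(209,216,c0,c1);b=b[np.isfinite(b[:,1])];print(n,np.median(b,0).round(2),b.std(0).round(2))
    for z0 in(30,40,50):
        k=b[(b[:,2]>z0)&(b[:,2]<z0+10)]
        if len(k): print("  z",z0,np.median(k,0).round(2),len(k))
q=patch(211,227,216,227)
q=q[(abs(q[:,0]-96)<9)&(q[:,2]>17)&(q[:,2]<60)]
for z0 in(17,27,37,47):
    k=q[(q[:,2]>z0)&(q[:,2]<z0+10)];print("pin z",z0,len(k),k[:,0].round(1),k[:,1].round(1))
t=patch(208,219,232,241);t=t[(t[:,0]>60)&(t[:,2]>35)&(t[:,2]<55)&(t[:,0]<76)&(t[:,1]<0)&(t[:,1]>-70)];print("pointer",t.round(1).tolist())
E
python3 dep.py
```

```text
noise 1.5745504
plate z 10.81 0.46
strip z 10.76
barL [ 34.87 -34.4   46.96] [10.83  0.57  5.03]
  z 30 [ 31.   -34.54  38.93] 15
  z 40 [ 34.87 -34.39  45.35] 76
  z 50 [ 36.72 -34.38  52.81] 42
barR [-29.69 -34.15  42.92] [10.39  0.64  5.05]
  z 30 [-31.01 -34.04  37.1 ] 39
  z 40 [-30.71 -34.27  45.11] 74
  z 50 [-24.59 -33.87  50.92] 13
pin z 17 16 [101.2  99.3  97.3  93.4  99.4  97.4  95.4  93.5  99.6  97.6  95.6  93.6
  99.7  97.7  95.7  93.8] [-33.7 -31.2 -30.1 -32.7 -30.2 -29.8 -29.1 -31.6 -30.5 -30.6 -31.  -30.5
 -30.8 -30.7 -30.3 -31.6]
pin z 27 21 [ 92.7 100.7  98.6  96.7  94.7  92.9 100.9  98.8  96.8  94.8  93.  101.1
  98.9  97.   95.1  93.1  99.1  97.1  95.2  93.2  95.2] [-33.2 -32.6 -30.3 -30.3 -30.6 -33.2 -33.2 -30.3 -29.8 -29.6 -33.3 -33.2
 -30.5 -30.2 -31.7 -33.1 -30.9 -29.7 -30.9 -31.9 -29.4]
pin z 37 18 [100.   98.   96.1  94.2 100.2  98.2  96.2  94.3  92.5 100.4  98.3  96.3
  94.4  92.6 100.5  98.5  96.5  94.6] [-31.1 -29.8 -30.1 -30.7 -30.9 -30.2 -29.9 -30.8 -33.8 -31.6 -29.3 -29.5
 -30.1 -34.7 -32.1 -31.2 -29.8 -30.7]
pin z 47 16 [99.5 97.5 95.6 93.7 99.6 97.6 95.7 93.8 99.7 97.8 95.9 93.9 99.9 98.
 96.  94. ] [-31.6 -31.6 -31.6 -32.  -31.1 -30.3 -30.2 -31.4 -30.4 -30.4 -31.3 -31.2
 -31.2 -31.7 -30.4 -30.8]
pointer [[64.4, -39.6, 47.3], [62.4, -38.8, 47.9], [60.4, -37.3, 48.9], [68.4, -37.3, 46.8], [66.4, -36.2, 47.6], [64.5, -36.6, 47.2], [62.5, -35.6, 47.8], [60.5, -35.4, 47.8], [70.5, -37.2, 44.6], [68.5, -35.7, 45.6], [66.5, -35.3, 45.8], [64.6, -33.4, 47.1], [62.6, -34.3, 46.3], [60.6, -33.2, 47.0], [70.6, -36.7, 42.5], [68.6, -34.9, 43.7], [66.6, -33.0, 45.0], [64.6, -33.4, 44.6], [62.7, -34.1, 44.0], [60.7, -31.9, 45.5], [64.7, -33.7, 41.9], [62.8, -32.0, 43.0], [60.8, -31.3, 43.5]]
```

Depth puts the bar's mid-plane at about -37.5 and the pin axis at about -34.6, so about 3 mm remain.

Emit:
jog_arm:
  series:
    - [0, 0, 0, 3, 0, 0, 0]
    - [0, 0, 0, 0, 0, 0, 0]
    - [0, 0, 0, 0, 0, 0, 0]

```text
clock: 7.58
tool_pos: [497.7, -279.1, 100.8]
tcp_rot: [-3.141, -0.0, 1.767]
wrist_force: [3.2, -2.3, 0.8]
opening: 85.6
grip_force: 1.6
```

```bash
cat > dep2.py <<'E'
from h import *
p=np.array([492,-230.5,.205])
def meas(n=8):
    S=[optics.snapshot("side") for _ in range(n)];s=S[0]
    D=np.stack([x["range_z"] for x in S]);D[D==0]=np.nan;s["range_z"]=np.nanmedian(D,0)
    def patch(r0,r1,c0,c1): return np.array([[*cr(p,w),w[2]] for r in range(r0,r1) for c in range(c0,c1) for w in[world(s,(c,r))]])
    b=np.vstack([patch(209,218,243,262),patch(209,218,276,294)]);b=b[(abs(b[:,1]+33)<8)&(b[:,2]>32)&(b[:,2]<58)]
    k=np.polyfit(b[:,0],b[:,1],1);r=b[:,1]-np.polyval(k,b[:,0]);b=b[abs(r)<1.5];k=np.polyfit(b[:,0],b[:,1],1)
    q=patch(211,227,216,227);q=q[(abs(q[:,0]-97)<6)&(q[:,2]>20)&(q[:,2]<55)&(abs(q[:,1]+31)<6)]
    o=least_squares(lambda c:np.hypot(q[:,0]-c[0],q[:,1]-c[1])-4.5,[97,-35],loss="soft_l1",f_scale=.5).x
    bar0=k[1]-3; print("bar mid at x=0",bar0.round(2),"slope",k[0].round(4),"at pin x",(np.polyval(k,o[0])-3).round(2),"pin",o.round(2),len(b),len(q))
from scipy.optimize import least_squares
exec(open("rel.py").read().replace("p=np","p0=np").replace("cr(p,","cr(p0,").split("from h import *")[1])
meas()
E
python3 dep2.py
```

```text
7.575 [ 497.7 -279.1  100.8] [-3.141 -0.     1.767] F [ 3.2 -2.3  0.8] 85.6431418130006 1.5754515677690506 TCP cradle [ -2.9 -48.1]
bar mid at x=0 -34.1 slope -0.0057 at pin x -34.66 pin [ 96.91 -34.57] 327 64
```

The pointer is level with the pin (-34.4 against -34.6). I hold briefly, then squeeze while staying put.

Emit:
jog_arm:
  series:
    - [0, 0, 0, 0, 0, 0, 0]
    - [0, 0, 0, 0, 0, 0, 0]
    - [0, 0, 0, 0, 0, 0, 0]
    - [0, 0, 0, 0, 0, 0, 0]
    - [0, 0, 0, 0, 0, 0, 0.2]
  grip_force: 40

```text
clock: 8.6
tool_pos: [496.4, -279.5, 100.8]
tcp_rot: [-3.138, -0.001, 1.767]
wrist_force: [-1.2, -3.6, 1.5]
opening: 70.1
grip_force: 1.5
```

Emit:
jog_arm:
  series:
    - [0, 0, 0, 0, 0, 0, 0.3]
    - [0, 0, 0, 0, 0, 0, 0.4]
    - [0, 0, 0, 0, 0, 0, 0.45]
    - [0, 0, 0, 0, 0, 0, 0.5]
    - [0, 0, 0, 0, 0, 0, 0.5]

```text
clock: 9.22
tool_pos: [494.7, -279.9, 100.5]
tcp_rot: [-3.135, -0.001, 1.766]
wrist_force: [-4.0, -4.4, 3.4]
opening: 42.6
grip_force: 3.5
```

```bash
python3 dep2.py
```

```text
9.225 [ 494.7 -279.9  100.5] [-3.135e+00 -1.000e-03  1.766e+00] F [-4.  -4.4  3.4] 42.57454459513239 3.464012245531194 TCP cradle [ -6.  -48.3]
bar mid at x=0 -34.26 slope -0.0053 at pin x -34.77 pin [ 96.84 -34.61] 326 64
```

Emit:
jog_arm:
  series:
    - [0, 0, 0, 0, 1, 0, 0.55]
    - [0, 0, 0, 0, 1, 0, 0.6]
    - [0, 0, 0, 0, 0, 0, 0.7]
    - [0, 0, 0, 0, 0, 0, 1]
    - [0, 0, 0, 0, 0, 0, 1]

```text
clock: 10.25
tool_pos: [500.2, -279.2, 101.2]
tcp_rot: [3.141, 0.001, 1.766]
wrist_force: [-0.5, -3.3, 4.3]
opening: 27.7
grip_force: 42.6
```

Emit:
jog_arm:
  series:
    - [0, 0, 0, 0, 0, 0, 1]
    - [0, 0, 0, 0, 0, 0, 1]
    - [0, 0, 0, 0, 0, 0, 1]
    - [0, 0, 0, 0, 0, 0, 1]

```text
clock: 10.75
tool_pos: [500.2, -279.1, 101.2]
tcp_rot: [3.141, 0.001, 1.767]
wrist_force: [-0.9, -3.3, 5.3]
opening: 27.2
grip_force: 42.5
```

```bash
python3 dep2.py; python3 look.py pics/a6.png
```

```text
10.75 [ 500.2 -279.1  101.2] [3.141e+00 1.000e-03 1.767e+00] F [-0.9 -3.3  5.3] 27.174815640029696 42.46495462954044 TCP cradle [ -0.5 -48.5]
bar mid at x=0 -34.66 slope -0.0053 at pin x -35.18 pin [ 96.81 -34.58] 328 62
11.15 [ 500.1 -279.1  101.2] [3.141e+00 1.000e-03 1.767e+00] F [-0.3 -4.5  4.8] 27.796450670445516 42.46438667178154 TCP cradle [ -0.5 -48.5]
leg_pointer 0.9 [233.5 215.7] [ 72.9 -27. ]
leg_pointer 0.62 [211.  203.8] [118.  -69.9]
index_pin 0.68 [222.6 229.8] [ 96.2 -25.2]
leg_bar 0.9 [268.1 216.1] [  5.3 -20.5]
leg_bar 0.34 [225.4 249.5] [89.2 70.5]
```

View pics/a6.png

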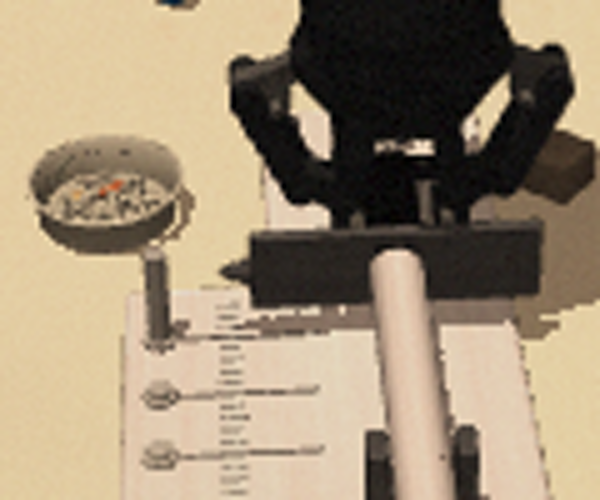

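The bar is about 0.5 mm short after closing and the grip is firm at 42 N. I nudge it to the mark and check.

Emit:
jog_arm:
  series:
    - [0, 0, 0, 0.5, 0, 0, 1]
    - [0, 0, 0, 0, 0, 0, 1]
    - [0, 0, 0, 0, 0, 0, 1]
    - [0, 0, 0, 0, 0, 0, 1]

```text
clock: 11.85
tool_pos: [500.0, -278.5, 101.2]
tcp_rot: [3.141, 0.0, 1.767]
wrist_force: [-1.2, -4.5, 5.3]
opening: 27.1
grip_force: 42.4
```

```bash
python3 dep2.py
```

```text
11.85 [ 500.  -278.5  101.2] [3.141 0.    1.767] F [-1.2 -4.5  5.3] 27.08455350106119 42.382584661245346 TCP cradle [ -0.5 -48. ]
bar mid at x=0 -34.12 slope -0.0065 at pin x -34.75 pin [ 96.88 -34.56] 328 64
```

```bash
python3 -c "
from bench import manip
print(manip.hand_in())"
```

```text
the job is handed in; nothing more can be done
None
```

The job is handed in, with no verdict returned: the pointer measured within about 0.5 mm of the tall pin's mark, the lever was squeezed shut on the collar at about 42 N and still held, and I did not touch the dish or blocks.

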